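Start up the grinding bench

TASK

Start up the grinding bench in this order: switch the dust extractor on by pressing down the raised half of the rocker on the loose grey switch box until it is fully over; then press the long bar key on the console fully in, where it stays; then press the round start button on the console all the way in, hold it there for about a second and let it spring back out. Do not press the small square key, do not lift or shove the switch box, and leave everything else on the bench where it is.

Things in the scene. Friction and masses are not known exactly. Their poses are not given: they have to be found in the camera images.
- switch_box: the dust extractor's switch box: loose grey box on rubber feet, about 0.9 kg, 110 (x) x 85 (y) x 45 mm tall, with one wide off-white paddle rocker on top. Origin: centre of its underside; x along the rocker's length
- rocker (a joint): the rocker's angle, rad: about 0 (up to 0.05) = off, the half towards the box's -x side stands proud; 0.4 = on, that half fully down. Stays where it is left; needs about 3.5 N at point rocker_high. The pivot axis lies along the box's y, 51 mm above the box's underside
- rocker_high (a point): the spot to press, on the top face of the rocker half that stands proud when off, 22 mm from the pivot and 11 mm from the rocker's outer end (rocker 66 mm long, 34 mm wide). The face slopes 0.32 rad, rising outwards, when off and is nearly level (0.08 rad) when on; this spot sinks about 9 mm in between, to about 49 mm above the bench. The point moves with the rocker
- console: the grinder's control console: aluminium box fixed to the bench, 110 (x) x 220 (y) x 50 mm tall; origin: centre of its underside. On its flat top, in a row along its y at 68 mm spacing and in any order, sit three off-white keys of the same height: a long bar, a round button, a small square
- bar_key (a joint): how far the long bar key is pressed, m: 0 to 0.001 = out, 0.008 = fully in. It is a latching key: stays where it is pushed; needs about 3.5 N
- bar_key_top (a point): centre of the top of the long bar key, an off-white cap 58 mm along the console's x, 26 mm along its y, standing 16 mm above the console; moves with the key; when fully in, its top is 8 mm above the console top (its black bezel is 4 mm high, 68 x 36 mm)
- start_button (a joint): how far the round start button is pressed, m: 0 = out, 0.008 = fully in. Springs back; 1.8 N to begin, 6 N fully in
- start_button_top (a point): centre of the top of the round start button, an off-white slightly domed cap 36 mm in diameter standing 16 mm above the console; moves with the button (its bezel is 4 mm high, 50 mm across)
- square_key (a joint): how far the small square key is pressed, m: 0 = out, 0.008 = fully in. Springs back; 1.8 N to begin, 6 N fully in. Not to be pressed
- square_key_top (a point): centre of the top of the small square key, an off-white cap 26 x 26 mm standing 16 mm above the console
- amber_jar: amber glass jar with dark lid, 48 mm diameter, 85 mm tall; loose; origin at its underside
- vial: small glass jar with white cap, 30 mm diameter, 50 mm tall, beside the switch box; loose; origin at its underside
- tape_roll: roll of paper tape lying flat, 54 mm diameter, 19 mm tall, on the other side of the switch box; loose; origin at its underside
- nippers: steel nail nippers lying flat, 100 mm long, 16 mm tall; loose; origin at its underside
- parts_tray: wooden compartment tray with clipper parts, 120 x 200 x 28 mm; loose; origin at its underside
- glue_bottle: white glue bottle with green nozzle, 38 mm diameter, 100 mm tall; loose; origin at its underside
- pen_cup: grey cup of pens, 72 mm diameter, 150 mm tall with the pens; loose; origin at its underside
- file_tool: screwdriver with black handle lying flat, 160 mm long; loose; origin at its underside
There are look-alikes about, which are no part of the job. What is shaped like the switch_box but red is not meant.

How it is judged:
By the outcome, as a careful person would: the job done as asked, in the order asked, and still so for the second after the job is handed in, with the robot touching nothing.
It also fails if it takes over 58 s, if anything falls off the work surface, if the arm or the gripper's body presses on something with over 40 N, if the wrist force passes 120 N, or if a joint passes its speed limit or range.

ROBOT

A 7-joint arm with a two-finger parallel gripper is mounted at the origin on the work surface. World frame = base frame: x ahead of the robot, y to its left, z up, the work surface at z = 0. Lengths are in m, angles in rad, forces in N, time in s.
With the tool pointing down it reaches from about 0.425 to 0.875 m from the base axis. Payload 4.7 kg.
Tool frame: the origin (TCP) lies at the very end of the fingers, on their centre line; the grasp point (between the pads) lies 19 mm behind it; z points along the fingers, y is the line along which they close (so a half turn about z gives the same grasp; the last joint's range is limited). The gripper opens to 87 mm and grips with 3 to 60 N. Pads are 19 mm wide; open, the fingers measure 117 mm over their backs; the gripper's body (75 mm by 190 mm) begins 51 mm behind the grasp point.
Start: joints at [-1.196, 0.321, -0.07, 1.45, 0.023, 1.371, -0.057], TCP at [0.229, 0.608, 0.223] pointing down, gripper open.
Joint ranges: [-2.86, 2.86], [-0.3, 2.09], [-1.38, 1.24], [0.06, 2.45], [-1.56, 4.7], [0.09, 2.05], [-2.69, 2.69]. Speed limits (rad/s): [2.57, 2.57, 3.14, 3.14, 3.14, 3.14, 3.14].

INTERFACE

Orientations are given as a rotation vector (axis times angle).
In Python, from bench import get_state, get_image, get_calibration, close_job gives the robot as it stands.
- The arm moves only by the shell command python3 -m crank 'ROWS' [FORCE]. ROWS is JSON, a list of rows, each a list of 5 numbers: the opening, from 0 (shut) to 1 (fully open), then the shift along the world's x, y, z in units of 0.2 m (1.0 is 0.2 m), then the turn about the world's z in units of 2 pi rad (1.0 is 2 pi rad). A call has 1 to 5 rows; each row is the pose to reach, as a shift and turn from the pose commanded when the call began, turning the shorter way round; what a row does not reach only later rows make up. A row lasts 1/8 s, in which the tool goes at most 62.5 mm and 10.7 degrees, less where a joint would pass 70% of its speed; a pose out of reach is approached as far as the arm can. A call with a number of a shift or a turn outside -1 to 1 is refused whole. A call with a gripper value outside its range is refused whole. The fingers move at their own pace and stop on an object; FORCE is the grip in N (left out, the last holds). Time passes only in rows, so rows that repeat a pose let the fingers close. It gives the time, the measured TCP pose, the force, the opening and the grip force at its end, in the units of the state.
- get_state(): the state, without advancing time (a new reading comes with each control period).
- get_image(name): name is "side" or "top" or "wrist"; returns the picture (480x640x3 uint8, red, green, blue); there is no depth.
- get_calibration(name): a dict with "fovy" (degrees; the focal length in pixels is half the picture's height over the tangent of half this angle, whatever the lens; pixels are square), "cx", "cy" (the principal point, pixels), "R" (3x3) and "t" (3): a world point X has camera coordinates R X + t. Camera axes: x right, y down, z forward; pixel columns grow to the right and rows downward; lengths in m; the calibration is good to about 2 mm. A picture is of the moment at which its call begins: read the wrist's pose just before it. get_calibration takes no time and is no camera call; for the wrist camera it gives the pose at the moment of the call.
- close_job(): hands the job in; it is judged then, once.
The state is a dict: "time": time; "joint_positions": joint angles; "qd": joint speeds; "joint_torque": joint torques, N m; "position": TCP position; "tool_rot": TCP orientation; "ft_force": force on the tool from outside, world axes, zero at the start; "torque": the same for the moment, N m; "grip_width": opening from 0.0 (shut) to 1.0 (fully open); "grip_force": force on a finger pad.
Only numpy, scipy, OpenCV 4.12 (cv2) and the standard library are available. Lean on these libraries where they do the work, as an engineer would, in place of code of your own. Each camera call takes 0.05 s, during which the arm holds its last target. There are 200 camera calls.

## Working session

There is one attempt and no reset: what is moved stays moved. The work goes in short steps, Python scripts to look and compute and a shell command to move; the robot and the scene stay as the last step left them, time stands still between calls to the robot, and variables do not carry over. Pictures are saved under pics/ and viewed, at most 10 in all, crops included, and the job is handed in when it is done.

```bash
mkdir -p pics; cat > h.py <<'E'
import numpy as np, cv2
from bench import get_state,get_image,get_calibration
def snap(n,f):
    im=get_image(n); cv2.imwrite('pics/'+f,im[:,:,::-1]); return im
def px2w(n,u,v,z,c=None):
    c=c or get_calibration(n); f=240/np.tan(np.radians(c['fovy'])/2)
    R=np.array(c['R']);t=np.array(c['t']);o=-R.T@t
    d=R.T@np.array([(u-c['cx'])/f,(v-c['cy'])/f,1]); return o+d*(z-o[2])/d[2]
def w2px(n,X):
    c=get_calibration(n); f=240/np.tan(np.radians(c['fovy'])/2)
    p=np.array(c['R'])@np.array(X)+np.array(c['t']); return f*p[0]/p[2]+c['cx'],f*p[1]/p[2]+c['cy']
E
python3 - <<'E'
from h import *
snap('top','top1.png');snap('side','side1.png')
print(get_calibration('top'));print(get_state())
E
```

```text
{'fovy': 52.950557969891115, 'cx': 312.7392735055757, 'cy': 242.21063122539692, 'R': array([[-0.0164284 , -0.99938505,  0.03097798],
       [-0.99610443,  0.01367417, -0.08711477],
       [ 0.0866376 , -0.03228846, -0.99571652]]), 't': array([-0.06980819,  0.5279342 ,  0.94897924])}
{'time': 0.1, 'joint_positions': array([-1.19590603,  0.32173178, -0.07007982,  1.45155342,  0.02261051,
        1.37078808, -0.0568954 ]), 'qd': array([-0.00023616, -0.00145832,  0.001483  , -0.00308134, -0.00118272,
        0.00133884, -0.00034677]), 'joint_torque': array([ 9.67868345e-05, -4.92569554e+01, -4.05813698e-01, -3.13399601e+01,
       -6.42609852e-02,  3.95204220e-02,  7.54965208e-05]), 'position': array([0.22933711, 0.60767251, 0.22158174]), 'tool_rot': array([-5.63576937e-01, -3.09042394e+00,  2.64205972e-03]), 'ft_force': array([ 0.67976624,  0.13346393, -0.71592029]), 'torque': array([ 0.01554498, -0.02410554, -0.00436955]), 'grip_force': 0.0, 'grip_width': 1.0026339719198012}
```

View pics/top1.png

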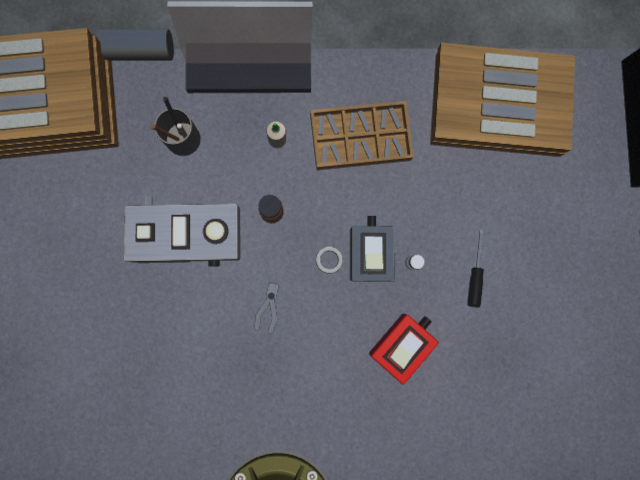

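View pics/side1.png

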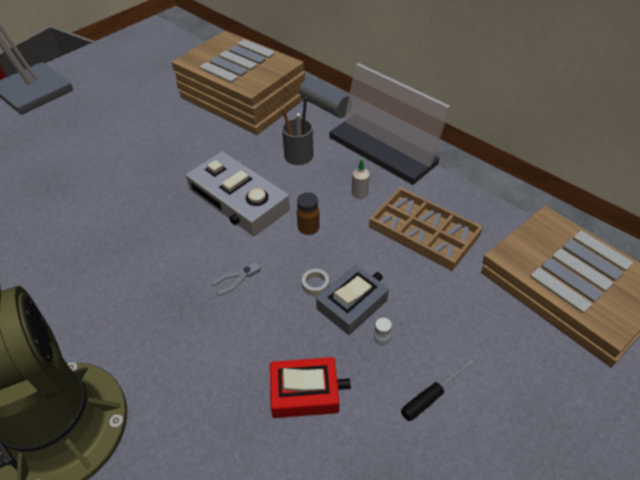

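Top view: the grey switch box is at (373,253) and a red look-alike at (404,348). The grey one fits the description. The console is at (182,233), with the square key at (144,232), the bar at (180,232) and the round button at (215,231). I'll confirm in an enlarged crop.

```bash
python3 - <<'E'
from h import *
a=cv2.imread('pics/top1.png');b=cv2.imread('pics/side1.png')
r=lambda i,x,y,w,h,s:cv2.resize(i[y:y+h,x:x+w],None,fx=s,fy=s,interpolation=cv2.INTER_CUBIC)
A=r(a,340,210,80,80,5);B=r(b,310,260,80,80,5)
C=r(a,115,190,133,33*2+0,3)
C=cv2.resize(a[195:270,115:248],(800,200*0+451))[100:300] if 0 else r(a,117,200,160,40,5)
cv2.imwrite('pics/crop1.png',np.vstack([np.hstack([A,B]),r(a,117,212,160,40,5)]))
for n,u,v,z in [('box',373,253,.045),('rk top',374,236,.05),('rk bot',374,270,.05),('bar',180,232,.066),('btn',215,231,.066),('sq',144,232,.066),('jar',270,208,.085),('vial',417,262,.05),('tape',329,260,.019)]:print(n,px2w('top',u,v,z).round(4))
E
```

```text
box [ 0.5019 -0.1961  0.045 ]
rk top [ 0.5352 -0.1982  0.05  ]
rk bot [ 0.4682 -0.1963  0.05  ]
bar [0.5463 0.1781 0.066 ]
btn [0.5474 0.1114 0.066 ]
sq [0.5472 0.2465 0.066 ]
jar [0.5878 0.0043 0.085 ]
vial [ 0.4826 -0.2819  0.05  ]
tape [ 0.4906 -0.1103  0.019 ]
```

View pics/crop1.png

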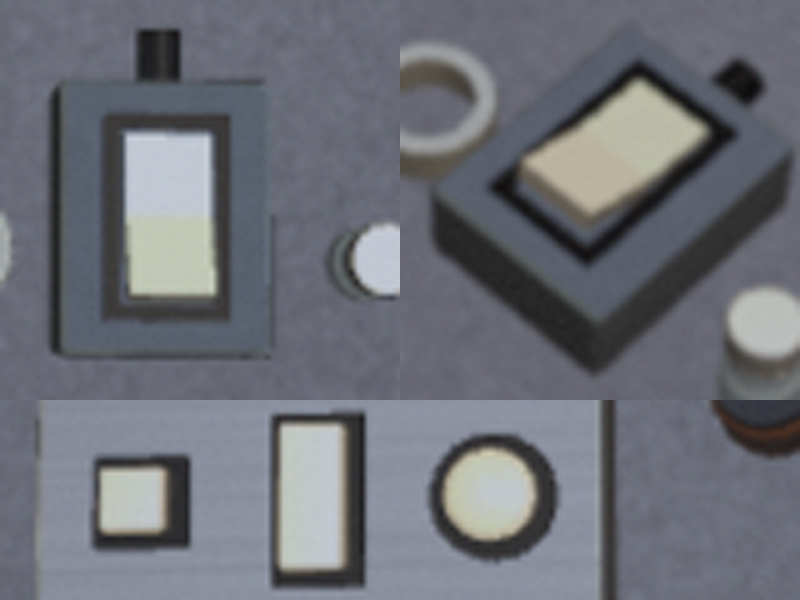

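The crop shows the grey box's raised rocker half facing the robot, at about (374,263). So the box's -x is world -x and its yaw is about 0. The bar is at (179.4,231.2) and the round button at (214.8,230.8). Next I close the fingers, turn them so they close along y, and travel high to above the rocker.

```bash
python3 -m crank '[[0,0.3,-0.3,0,0.0287],[0,0.5,-0.5,0,0.0575],[0,0.75,-0.75,0,0.0575],[0,1,-1,0,0.0575],[0,1,-1,0,0.0575]]' 10
python3 -m crank '[[0,0.1,-0.3,0,0],[0,0.15,-0.6,0,0],[0,0.25,-0.8,0,0],[0,0.25,-1,0,0],[0,0.25,-1,0,0]]'
python3 -c "
from h import *
for a in [('top',374,253,.051),('top',179.4,231.2,.066),('top',214.8,230.8,.066)]:print(px2w(*a).round(4))"
```

```text
time: 0.72
position: [0.4325, 0.4042, 0.2223]
tool_rot: [0.007, 3.141, -0.002]
ft_force: [0.4, 0.4, -0.1]
grip_width: 0.514
grip_force: 0.0
time: 1.35
position: [0.4801, 0.2041, 0.2225]
tool_rot: [-0.009, -3.141, 0.002]
ft_force: [-0.3, 0.2, -0.2]
grip_width: 0.02
grip_force: 0.0
[ 0.5015 -0.1971  0.051 ]
[0.5479 0.1793 0.066 ]
[0.5478 0.1117 0.066 ]
```

```bash
python3 -m crank '[[0,0,-0.25,0,0],[0,0,-0.5,0,0],[0,0,-0.75,0,0],[0,0,-1,0,0],[0,0,-1,0,0]]'
python3 -m crank '[[0,0,-0.25,0,0],[0,0,-0.5,0,0],[0,0,-0.75,-0.1,0],[0,0,-1,-0.3,0],[0,0,-1,-0.5,0]]'
python3 -m crank '[[0,0,0,-0.07,0],[0,0,0,-0.07,0],[0,0,0,-0.07,0]]'
python3 - <<'E'
from h import *
print(get_state()['position'])
p=w2px('wrist',[.4795,-.197,.058]);print(p)
q=w2px('wrist',get_state()['position']);print(q)
a=snap('wrist','w1.png')[:,:,::-1].copy()
for k in(p,q):cv2.drawMarker(a,tuple(int(round(i)) for i in k),(0,0,255),0,12,1)
cv2.imwrite('pics/w1m.png',a)
E
```

```text
time: 1.98
position: [0.4795, 0.0047, 0.2227]
tool_rot: [0.009, 3.141, -0.001]
ft_force: [0.1, -0.3, 1.0]
grip_width: 0.008
grip_force: 0.0
time: 2.6
position: [0.48, -0.1946, 0.1219]
tool_rot: [0.006, 3.14, -0.003]
ft_force: [0.5, 2.1, -0.8]
grip_width: 0.007
grip_force: 0.0
time: 2.98
position: [0.4811, -0.191, 0.1101]
tool_rot: [-0.004, 3.139, -0.0]
ft_force: [0.1, 0.7, 0.5]
grip_width: 0.008
grip_force: 0.0
[ 0.48109827 -0.19098958  0.11009877]
(np.float64(301.62351841441443), np.float64(258.05650799544657))
(np.float64(310.5762129599549), np.float64(296.1371650536203))
```

View pics/w1m.png

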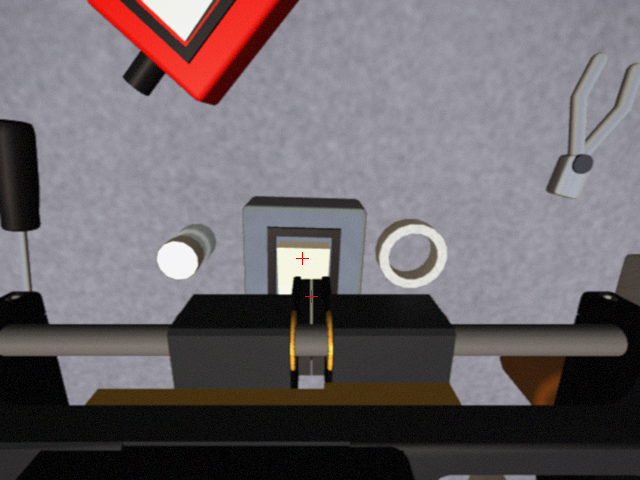

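The wrist view shows the rocker centred on column 303 (predicted 301.6), with its proud outer edge at row 247. The press spot at (302,258) is good, and the fingertips at (311,296) are about 5 mm to one side. I'll shift y by -5 mm and descend in stages.

```bash
python3 -m crank '[[0,0,-0.025,-0.1,0],[0,0,-0.025,-0.2,0],[0,0,-0.025,-0.22,0],[0,0,-0.025,-0.22,0]]'
python3 -m crank '[[0,0,0,-0.02,0],[0,0,0,-0.04,0],[0,0,0,-0.05,0],[0,0,0,-0.06,0],[0,0,0,-0.06,0]]'
```

```text
time: 3.52
position: [0.4802, -0.1967, 0.0655]
tool_rot: [-0.001, 3.14, -0.0]
ft_force: [0.3, 0.3, -0.2]
grip_width: 0.007
grip_force: 0.0
time: 4.15
position: [0.4794, -0.1969, 0.0523]
tool_rot: [0.001, -3.141, 0.0]
ft_force: [0.7, -0.0, 0.1]
grip_width: 0.005
grip_force: 0.1
```

```bash
python3 -m crank '[[0,0,0,-0.005,0],[0,0,0,-0.01,0],[0,0,0,-0.01,0]]'
python3 -m crank '[[0,0,0,-0.005,0],[0,0,0,-0.01,0],[0,0,0,-0.01,0]]'
```

```text
time: 4.53
position: [0.4796, -0.1969, 0.0507]
tool_rot: [-0.001, 3.141, 0.0]
ft_force: [-2.0, 0.8, 4.6]
grip_width: 0.007
grip_force: 1.9
time: 4.9
position: [0.4797, -0.1969, 0.0498]
tool_rot: [-0.001, 3.141, 0.001]
ft_force: [-5.5, 2.2, 13.5]
grip_width: 0.005
grip_force: 6.5
```

```bash
python3 -m crank '[[0,0,0,-0.005,0],[0,0,0,-0.005,0]]'
python3 -m crank '[[0,0,0,0.1,0],[0,0,0,0.3,0],[0,0,0,0.5,0],[0,0,0,0.8,0],[0,0,0,0.8,0]]'
python3 -m crank '[[0,0.1,0.25,0,0],[0,0.2,0.5,0,0],[0,0.3,0.75,0,0],[0,0.34,1,0,0],[0,0.34,1,0,0]]'
python3 - <<'E'
from h import *
a=snap('top','top2.png')[:,:,::-1];b=snap('side','side2.png')[:,:,::-1]
r=lambda i,x,y:cv2.resize(i[y:y+80,x:x+80],None,fx=5,fy=5,interpolation=cv2.INTER_CUBIC)
cv2.imwrite('pics/c2.png',np.hstack([r(a,340,210),r(b,310,260)]))
E
```

```text
time: 5.15
position: [0.4798, -0.1969, 0.0496]
tool_rot: [-0.001, 3.141, 0.002]
ft_force: [-8.1, 1.7, 19.8]
grip_width: 0.005
grip_force: 9.8
time: 5.78
position: [0.4827, -0.1978, 0.2121]
tool_rot: [-0.001, 3.132, -0.002]
ft_force: [0.3, -0.1, 0.3]
grip_width: 0.004
grip_force: 0.0
time: 6.4
position: [0.5474, 0.0092, 0.2057]
tool_rot: [0.015, -3.14, -0.003]
ft_force: [0.2, -0.5, -0.3]
grip_width: 0.004
grip_force: 0.0
```

View pics/c2.png

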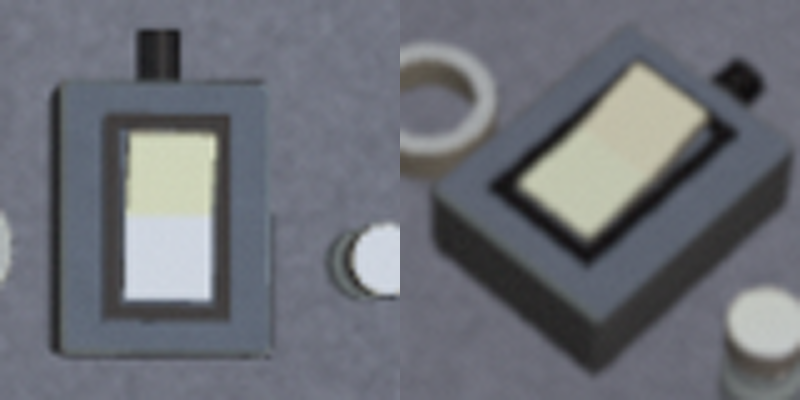

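The rocker is fully over (near half level, far half now proud) and the box has not moved. Next is the bar key at (0.548, 0.179).

```bash
python3 -m crank '[[0,0,0.3,0,0],[0,0,0.6,0,0],[0,0,0.86,-0.1,0],[0,0,0.86,-0.3,0],[0,0,0.86,-0.5,0]]'
python3 -m crank '[[0,0,0,0,0],[0,0,0,0,0],[0,0,0,0,0]]'
python3 - <<'E'
from h import *
s=get_state()['position'];print(s)
p=w2px('wrist',[.5479,.1793,.066]);q=w2px('wrist',s);print(p,q)
a=snap('wrist','w2.png')[:,:,::-1].copy()
for k in(p,q):cv2.drawMarker(a,tuple(int(round(i)) for i in k),(0,0,255),0,12,1)
cv2.imwrite('pics/w2m.png',a)
E
```

```text
time: 7.12
position: [0.5478, 0.174, 0.1062]
tool_rot: [0.001, 3.141, -0.001]
ft_force: [-0.4, -0.4, -0.4]
grip_width: 0.009
grip_force: 0.0
time: 7.5
position: [0.5491, 0.175, 0.1098]
tool_rot: [0.001, 3.138, 0.002]
ft_force: [-0.7, -0.2, 0.0]
grip_width: 0.008
grip_force: 0.0
[0.54906936 0.17503844 0.10976997]
(np.float64(317.2289852791777), np.float64(263.23117439530216)) (np.float64(310.5489451761563), np.float64(296.140823769104))
```

View pics/w2m.png

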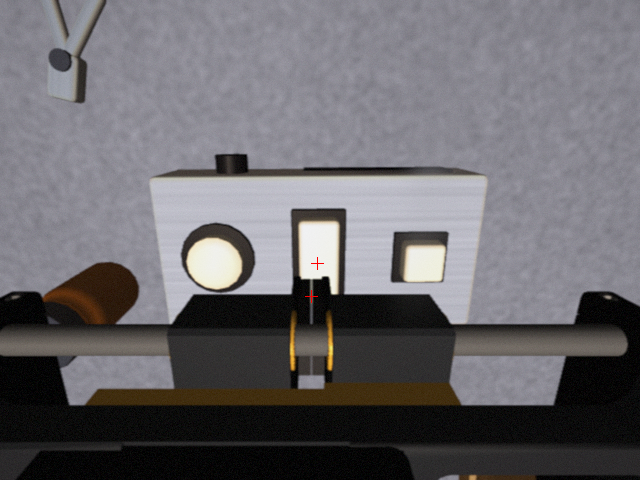

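The bar's centre column is 319 (predicted 317), and the fingertips are at column 311, so I shift y by +5 mm. The square key at (424,262) is well clear. Descending to press.

```bash
python3 -m crank '[[0,0,0.025,-0.08,0],[0,0,0.025,-0.16,0],[0,0,0.025,-0.18,0],[0,0,0.025,-0.18,0]]'
python3 -m crank '[[0,0,0,-0.02,0],[0,0,0,-0.04,0],[0,0,0,-0.06,0],[0,0,0,-0.065,0],[0,0,0,-0.065,0]]'
```

```text
time: 8.05
position: [0.5471, 0.1799, 0.0708]
tool_rot: [0.001, -3.14, 0.001]
ft_force: [0.0, -0.5, 0.4]
grip_width: 0.004
grip_force: 0.0
time: 8.68
position: [0.5479, 0.1802, 0.0588]
tool_rot: [-0.001, 3.141, 0.001]
ft_force: [0.7, 1.0, 3.2]
grip_width: 0.002
grip_force: 1.0
```

```bash
python3 -m crank '[[0,0,0,-0.005,0],[0,0,0,-0.01,0],[0,0,0,-0.01,0]]'
python3 -m crank '[[0,0,0,-0.005,0],[0,0,0,-0.005,0],[0,0,0,-0.005,0]]'
```

```text
time: 9.05
position: [0.548, 0.1802, 0.0583]
tool_rot: [-0.001, 3.141, 0.001]
ft_force: [-2.7, -1.4, 10.9]
grip_width: 0.009
grip_force: 5.6
time: 9.43
position: [0.548, 0.1803, 0.0581]
tool_rot: [-0.001, 3.141, 0.002]
ft_force: [-4.6, -2.3, 16.2]
grip_width: 0.002
grip_force: 8.3
```

The bar stopped at z = 0.058 as specified, with 16 N on it. Now lift and move 68 mm to the round button.

```bash
python3 -m crank '[[0,0,0,0.1,0],[0,0,0,0.25,0],[0,0,-0.15,0.25,0],[0,0,-0.34,0.25,0],[0,0,-0.34,0.25,0]]'
python3 -m crank '[[0,0,0,0,0],[0,0,0,0,0],[0,0,0,0,0]]'
python3 - <<'E'
from h import *
s=get_state()['position'];print(s)
p=w2px('wrist',[.5478,.1120,.066]);q=w2px('wrist',s);print(p,q)
a=snap('wrist','w3.png')[:,:,::-1].copy()
for k in(p,q):cv2.drawMarker(a,tuple(int(round(i)) for i in k),(0,0,255),0,12,1)
cv2.imwrite('pics/w3m.png',a)
E
```

```text
time: 10.05
position: [0.5471, 0.1081, 0.1052]
tool_rot: [-0.008, -3.141, 0.003]
ft_force: [0.3, -0.2, 0.0]
grip_width: 0.007
grip_force: 0.0
time: 10.42
position: [0.5473, 0.1132, 0.1054]
tool_rot: [0.004, -3.141, -0.0]
ft_force: [0.3, 0.0, -0.7]
grip_width: 0.004
grip_force: 0.0
[0.54729827 0.11323565 0.10539461]
(np.float64(308.6738265291242), np.float64(268.4564987196081)) (np.float64(310.5535525929526), np.float64(296.1204929426219))
```

View pics/w3m.png

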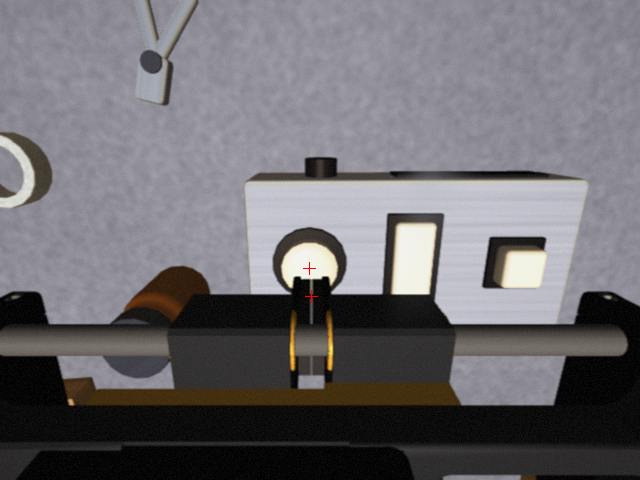

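The button is centred under the fingertips at (309,268), and the bar is visibly sunk. Pressing the button and holding it.

```bash
python3 -m crank '[[0,0,0,-0.08,0],[0,0,0,-0.14,0],[0,0,0,-0.17,0],[0,0,0,-0.17,0]]'
python3 -m crank '[[0,0,0,-0.03,0],[0,0,0,-0.06,0],[0,0,0,-0.07,0],[0,0,0,-0.075,0],[0,0,0,-0.075,0]]'
python3 -m crank '[[0,0,0,-0.005,0],[0,0,0,-0.005,0],[0,0,0,-0.005,0]]'
```

```text
time: 10.98
position: [0.547, 0.1119, 0.0707]
tool_rot: [0.001, -3.14, 0.001]
ft_force: [-0.1, -0.0, 0.3]
grip_width: 0.003
grip_force: 0.0
time: 11.6
position: [0.5483, 0.1123, 0.0582]
tool_rot: [-0.001, 3.14, 0.001]
ft_force: [-2.0, -0.8, 9.9]
grip_width: 0.007
grip_force: 4.9
time: 11.98
position: [0.5484, 0.1123, 0.0581]
tool_rot: [-0.001, 3.14, 0.002]
ft_force: [-4.6, -0.3, 14.8]
grip_width: 0.006
grip_force: 7.7
```

```bash
python3 -m crank '[[0,0,0,0,0],[0,0,0,0,0],[0,0,0,0,0],[0,0,0,0.1,0],[0,0,0,0.4,0]]'
python3 -m crank '[[0,0,0,0.3,0],[0,0,0,0.4,0],[0,0,0,0.4,0],[0,0,0,0.4,0]]'
python3 - <<'E'
from h import *
a=snap('top','top3.png')[:,:,::-1];b=snap('side','side3.png')[:,:,::-1]
w=snap('wrist','w4.png')[:,:,::-1]
cv2.imwrite('pics/c3.png',np.vstack([np.hstack([cv2.resize(a,(400,300)),cv2.resize(w,(400,300))]),np.hstack([cv2.resize(b[140:260,180:340],(400,300)),cv2.resize(b[240:360,280:440],(400,300))])]))
E
```

```text
time: 12.6
position: [0.5446, 0.1116, 0.1332]
tool_rot: [0.001, -3.134, 0.004]
ft_force: [0.5, 1.0, -0.9]
grip_width: 0.005
grip_force: 0.0
time: 13.1
position: [0.5465, 0.112, 0.2138]
tool_rot: [0.001, -3.139, 0.001]
ft_force: [0.1, 0.3, -0.4]
grip_width: 0.006
grip_force: 0.0
```

View pics/c3.png

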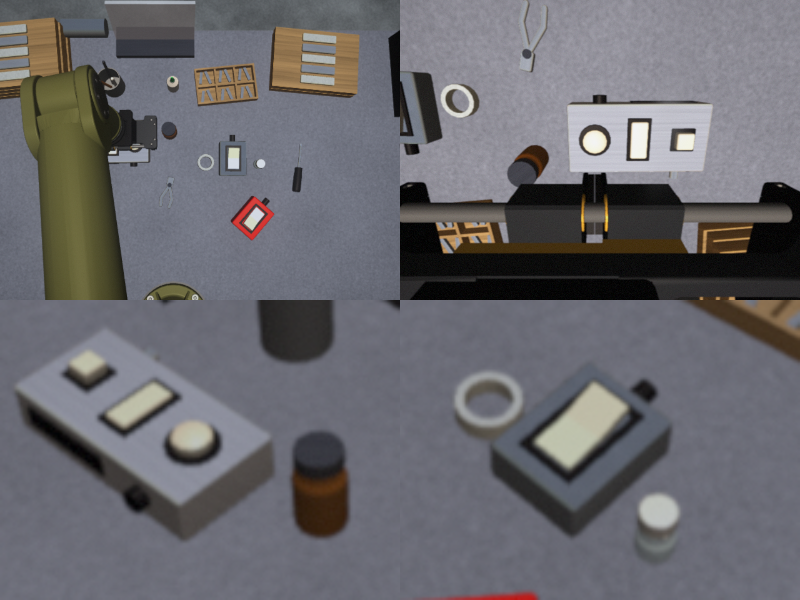

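The bar is in, the round button is back out, the square key is untouched, the rocker is on and everything else is in place. Handing in.

```bash
python3 -c "from bench import close_job;print(close_job())"
```

```text
the job is handed in; nothing more can be done
None
```

The bench was started in the order asked and the job is handed in: the rocker is fully over, the bar key is latched in, the start button was held in for about a second and sprang back, the square key was not pressed, and nothing else looked moved in the final pictures.

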